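Refit the bathroom water filter and open its valve to the set mark

TASK

Refit the water filter on the cabinet shelf: set the white-and-green cartridge squarely down into the steel pocket of the grey filter unit, then put the black cap with the orange grip fully down over its top. Only when the cap is on, turn the valve's blue handle open (anticlockwise) until its white-striped end points at the red mark on the dial, and leave it there. Leave the soap box, tumbler and lotion bottle standing where they are.

Things in the scene. Friction and masses are not known exactly. Their poses are not given: they have to be found in the camera images.
- unit: The fixed grey filter unit standing on the metal shelf: slab 140 (x) x 310 (y) x 12 mm, centred at y -10 mm. Origin on the shelf plane. In its frame the pocket lies at y +80 mm and the valve's vertical axis at y -90 mm, both at x 0. Copper pipe ends at y -185 mm. The white dial round the valve has radius 66 mm, its top 45 mm above the shelf.
- pocket_floor (a point): Centre of the floor of the dark steel rectangular pocket, 12 mm above the shelf; axes as the unit's. Pocket is 55 mm (x) by 85 mm (y) inside, 14 mm deep, walls 6 mm thick, rim 26 mm above the shelf.
- cartridge: Loose filter cartridge: white block with a green band, 80 (x) x 50 (y) x 50 (z) mm, standing on the shelf, 160 g nominal. Origin at the centre of its underside. Its long x axis goes along the pocket's y axis, either way round. Grip it across the 50 mm width, near the top, to keep the fingertips above the pocket's rim.
- cover: Loose black cap with an orange grip bar, 80 g. Outside 92 (x) x 62 (y) mm; skirt inside 86 x 56 mm, 8 mm deep; plate 5 mm; bar 60 (x) x 14 (y) mm, 13 to 37 mm above the origin. Origin: centre of the skirt's lower edge. It fits over the cartridge's top, x along the cartridge's x (either way round); fully down, its origin is 42 mm above the cartridge's.
- valve_handle (a joint): Angle of the blue valve handle (rad): 0 closed (pointing along the unit's +x), grows anticlockwise seen from above to 1.571 fully open (pointing along the unit's +y, to the pocket). It has stops at both ends and stays where it is left (about 0.08 N m).
- handle_grip (a point): On the valve's vertical axis at the top of the blue handle, 82 mm above the shelf; x points along the handle to its pointer end. Handle is a bar 14 mm wide, 26 mm high (56 to 82 mm above the shelf), reaching 46 mm to the pointer end (white stripe on top) and 30 mm the other way.
- handle_tip (a point): Top of the pointer end of the handle, 46 mm from the valve's axis; axes as handle_grip.
- set_mark (a joint): Angle of the red set mark on the dial, on the same scale as valve_handle: the handle points at the mark when the two are equal. The mark lies flat on the dial and cannot be pushed.
- mark_tip (a point): Centre of the red set mark (18 x 8 mm), 56 mm from the valve's axis on the dial; x points outwards from the valve's axis.
- soap_box: Bystander: closed yellow soap box 60 x 100 x 36 mm, on the shelf between the robot and the filter unit. Origin at the centre of its underside.
- tumbler: Bystander: blue ceramic tumbler 72 mm wide, 100 mm high, far left. Origin at the centre of its underside.
- lotion: Bystander: green lotion bottle 60 mm wide, 130 mm high, far right. Origin at the centre of its underside.
Mind the look-alikes: they are no part of the job. Leave any pink or turquoise look-alike of the cover alone.

How it is judged:
By the outcome, as a careful person would: the job done as asked, in the order asked, and still so for the second after the job is handed in, with the robot touching nothing.
It also fails if it takes over 72 s, if anything falls off the work surface, if the arm or the gripper's body presses on something with over 40 N, if the wrist force passes 120 N, or if a joint passes its speed limit or range.

ROBOT

A 6-joint arm with a two-finger parallel gripper is mounted at the origin on the work surface. World frame = base frame: x ahead of the robot, y to its left, z up, the work surface at z = 0. Lengths are in mm, angles in rad, forces in N, time in s.
With the tool pointing down it reaches from about 350 to 775 mm from the base axis. Payload 7.3 kg.
Tool frame: the origin (TCP) lies on the centre line of the jaws, within the pads' length; the fingertips stand 14 mm ahead of it and the grasp point (between the pads) lies 5 mm behind it; z points along the fingers, y is the line along which they close (so a half turn about z gives the same grasp; the last joint's range is limited). The gripper opens to 92 mm and grips with 3 to 60 N. Pads are 19 mm wide; open, the fingers measure 130 mm over their backs; the gripper's body (75 mm by 190 mm) begins 47 mm behind the grasp point.
Start: joints at [0.979, 0.342, 1.524, -0, 1.275, -0.146], TCP at [226.358, 473.715, 240.741] pointing down, gripper open.
Joint ranges: [-2.53, 2.53], [-0.77, 2.02], [0.04, 2.7], [-1, 4.14], [0.28, 2.66], [-3.11, 3.11]. Speed limits (rad/s): [2.57, 2.57, 3.14, 3.14, 3.14, 3.14].

INTERFACE

Orientations are given as [roll, pitch, yaw] about the fixed x, y, z axes, in that order (R = Rz(yaw) Ry(pitch) Rx(roll)).
In Python, from plant import get_obs, capture, bot, spot_in, trace, pinpoint gives the robot as it stands.
- The arm moves only by the tool play_rows, never from a script. Its argument "rows" is a list of rows, each a list of 2 entries, a list of its own where there are three numbers: the shift along the world's x, y, z in units of 3 cm (1.0 is 3 cm), then the turn, a rotation vector about the world's x, y, z in units of 8 degrees (1.0 is 8 degrees). A call has 1 to 12 rows; each row shifts and turns the commanded pose from where the row before left it; what a row does not reach is not made up. A row lasts 1/8 s, in which the tool goes at most 62.5 mm and 10.7 degrees, less where a joint would pass 70% of its speed; a pose out of reach is approached as far as the arm can. A call with a number of a shift or a turn outside -1 to 1 is refused whole. A call with a gripper value outside its range is refused whole. "hand" is the opening, from -1 (shut) to 1 (fully open), set as the call begins (left out, the last holds). The fingers move at their own pace and stop on an object; the grip force is fixed at half the most. Time passes only in rows, so rows that do not move let the fingers close. It gives the time, the measured TCP pose, the force, the opening and the grip force at its end, in the units of the state.
- get_obs(): the state, without advancing time (a new reading comes with each control period).
- capture(name): name is "scene" or "top" or "wrist"; returns a dict with "frame" (420x560x3 uint8, red, green, blue), "fov_y" (degrees; the focal length in pixels is half the picture's height over the tangent of half this angle, whatever the lens; pixels are square), "cx", "cy" (the principal point, pixels), "rvec" (rotation vector, rad) and "tvec" (3), from world to camera coordinates, as OpenCV has them; the wrist camera has in their place "hand_eye" (4x4, takes a point from camera to tool coordinates, whose origin is the TCP and whose axes are the flange's). Camera axes: x right, y down, z forward; pixel columns grow to the right and rows downward; lengths in mm; the calibration is good to about 2 mm. A picture is of the moment at which its call begins: read the wrist's pose just before it. There is no depth.
- bot.close_job(): hands the job in; it is judged then, once.
Trained networks look in the newest picture that a camera, given by its name, has taken for a name from the list of things; names that differ only in an ending like _2 or _b are one class to them, and where a whole thing is asked for, a point or a joint stands for the part that bears it (a point fixed in the world has none). Each returns a list of dicts, best first, with "p" (0 to 1); they miss things now and then, are a little off and sometimes report something else, mostly with a low value. They report only what shows in the picture. A call takes as long as a camera call. They do not tell look-alikes from the thing itself.
- spot_in(query, camera): "at" ([row, column] in pixels, amid what is visible of it).
- trace(query, camera): "mask" (420x560 bool, what is visible of it) and "at" ([row, column] in pixels, amid what is visible of it).
- pinpoint(query, camera): "at" ([row, column] in pixels: a listed point, or the origin of a listed thing).
The state is a dict: "time": time; "joint_positions": joint angles; "dq": joint speeds; "tau": joint torques, N m; "tool_pos": TCP position; "tcp_rot": TCP orientation; "contact_force": force on the tool from outside, world axes, zero at the start; "moment": the same for the moment, N m; "grip_width": finger opening in mm; "finger_force": force on a finger pad.
Only numpy, scipy, OpenCV 4.12 (cv2) and the standard library are available. Lean on these libraries where they do the work, as an engineer would, in place of code of your own. Each camera call takes 0.05 s, during which the arm holds its last target. There are 200 camera calls.

## Working session

There is one attempt and no reset: what is moved stays moved. The work goes in short steps, Python scripts to look and compute and a tool call to move; the robot and the scene stay as the last step left them, time stands still between calls to the robot, and variables do not carry over. Pictures are saved under pics/ and viewed, at most 10 in all, crops included, and the job is handed in when it is done.

Besides the shell and the picture viewer there is one more tool, called by a JSON object that holds its "api" and its "payload". play_rows: Moves the arm, as the interface text tells. Shifts and turns lie within -1 to 1; 1 stands for 3 cm of shift or 8 degrees of turn. Its arguments: {"type":"object","properties":{"rows":{"type":"array"},"hand":{"type":"number"}},"required":["rows"]}

```bash
mkdir -p pics; ls
cat > h.py <<'E'
import numpy as np,cv2
from plant import get_obs,capture,bot,spot_in,trace,pinpoint
from scipy.spatial.transform import Rotation as R
def cam(name):
    o=get_obs(); c=capture(name); f=210/np.tan(np.radians(c["fov_y"])/2)
    if "rvec" in c:
        Rm=cv2.Rodrigues(np.array(c["rvec"],float))[0]; t=np.array(c["tvec"],float).ravel()
    else:
        H=np.array(c["hand_eye"]); T=np.eye(4); T[:3,:3]=R.from_euler('xyz',o["tcp_rot"]).as_matrix(); T[:3,3]=o["tool_pos"]
        M=np.linalg.inv(T@H); Rm=M[:3,:3]; t=M[:3,3]
    K=np.array([[f,0,c["cx"]],[0,f,c["cy"]],[0,0,1]])
    return dict(img=c["frame"],K=K,R=Rm,t=t)
def ray(c,at):
    d=c["R"].T@np.linalg.inv(c["K"])@np.array([at[1],at[0],1.]); o=-c["R"].T@c["t"]
    return o,d/np.linalg.norm(d)
def onz(c,at,z):
    o,d=ray(c,at); return o+d*(z-o[2])/d[2]
def tri(obs):
    A=np.zeros((3,3));b=np.zeros(3)
    for c,at in obs:
        o,d=ray(c,at);P=np.eye(3)-np.outer(d,d);A+=P;b+=P@o
    x=np.linalg.solve(A,b)
    return x,[float(np.linalg.norm(np.cross(x-ray(c,at)[0],ray(c,at)[1]))) for c,at in obs]
def proj(c,p):
    q=c["K"]@(c["R"]@np.asarray(p,float)+c["t"]); return q[1]/q[2],q[0]/q[2]
def save(c,n,crop=None,s=1):
    i=c["img"]
    if crop: i=i[crop[0]:crop[1],crop[2]:crop[3]]
    cv2.imwrite("pics/"+n,cv2.resize(i[...,::-1],None,fx=s,fy=s,interpolation=cv2.INTER_CUBIC))
E
python3 - <<'E'
from h import *
np.set_printoptions(precision=1,suppress=True)
C={n:cam(n) for n in("scene","top")}
im=np.hstack([C["scene"]["img"],C["top"]["img"]]);
save(C["scene"],"s0.png",s=1.4);save(C["top"],"t0.png",s=1.4)
for n in C: print(n,-C[n]["R"].T@C[n]["t"],C[n]["K"][0])
for q in "unit pocket_floor cartridge cover handle_grip handle_tip mark_tip soap_box tumbler lotion".split():
    r={n:pinpoint(q,n) for n in C}
    for n in r: print(q,n,[(np.round(a["at"]).tolist(),round(a["p"],2)) for a in r[n][:4]])
    if r["scene"] and r["top"]:
        x,e=tri([(C[n],r[n][0]["at"]) for n in C]); print("   ",x,np.round(e,1))
E
```

```text
pics
scene [ 846.7  462.1 1072.6] [393.1   0.  279.7]
top [ 386.7  -25.1 1078. ] [431.5   0.  292.1]
unit scene [([250.0, 254.0], 0.89)]
unit top [([169.0, 277.0], 0.64), ([242.0, 416.0], 0.55)]
    [621.6  38.8   1.9] [2.3 2.3]
pocket_floor scene [([272.0, 275.0], 0.72)]
pocket_floor top [([172.0, 247.0], 0.71)]
    [611.4 119.8 -17.1] [3.5 3.5]
cartridge scene [([150.0, 234.0], 0.76)]
cartridge top [([242.0, 413.0], 0.74), ([158.0, 441.0], 0.4)]
    [ 453.4 -316.   -15.7] [11.4 11.4]
cover scene [([296.0, 372.0], 0.93), ([253.0, 387.0], 0.73), ([256.0, 346.0], 0.6)]
cover top [([250.0, 207.0], 0.95), ([235.0, 156.0], 0.81), ([297.0, 183.0], 0.55)]
    [ 385.8  288.4 -210.8] [43.4 43.4]
handle_grip scene [([217.0, 234.0], 0.45)]
handle_grip top [([157.0, 312.0], 0.69)]
    [628.9 -45.9  94.8] [1.1 1.1]
handle_tip scene [([231.0, 219.0], 0.49), ([251.0, 255.0], 0.25)]
handle_tip top [([138.0, 309.0], 0.51)]
    [683.2 -39.5  75.9] [1.5 1.5]
mark_tip scene [([208.0, 305.0], 0.64), ([219.0, 234.0], 0.29)]
mark_tip top [([150.0, 294.0], 0.54)]
    [555.9  55.8 263. ] [77. 77.]
soap_box scene [([208.0, 305.0], 0.75)]
soap_box top [([255.0, 287.0], 0.9)]
    [403.5   8.  -13.6] [1.9 1.9]
tumbler scene [([336.0, 269.0], 0.82)]
tumbler top [([126.0, 192.0], 0.81), ([169.0, 277.0], 0.49)]
    [731.3 264.2  -1.7] [1.8 1.8]
lotion scene [([272.0, 275.0], 0.75), ([167.0, 173.0], 0.63)]
lotion top [([158.0, 443.0], 0.86)]
    [615.9 -83.3 133.1] [241.3 241.3]
```

View pics/s0.png

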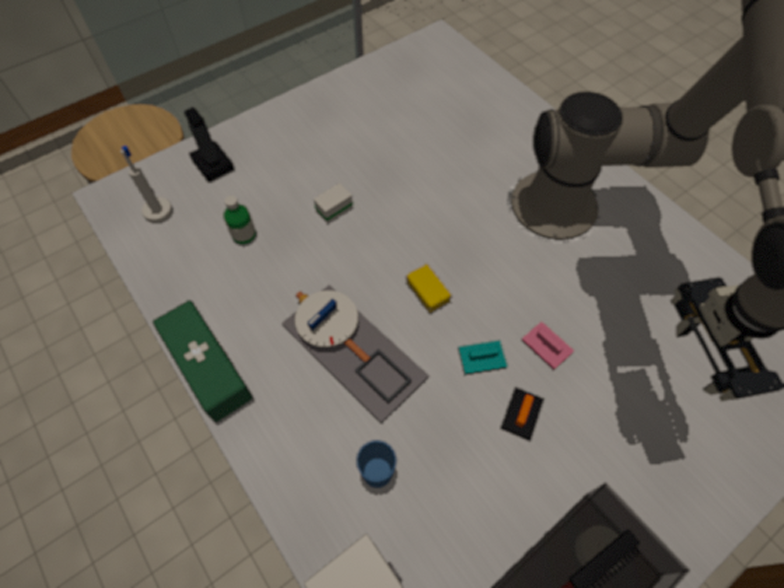

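View pics/t0.png

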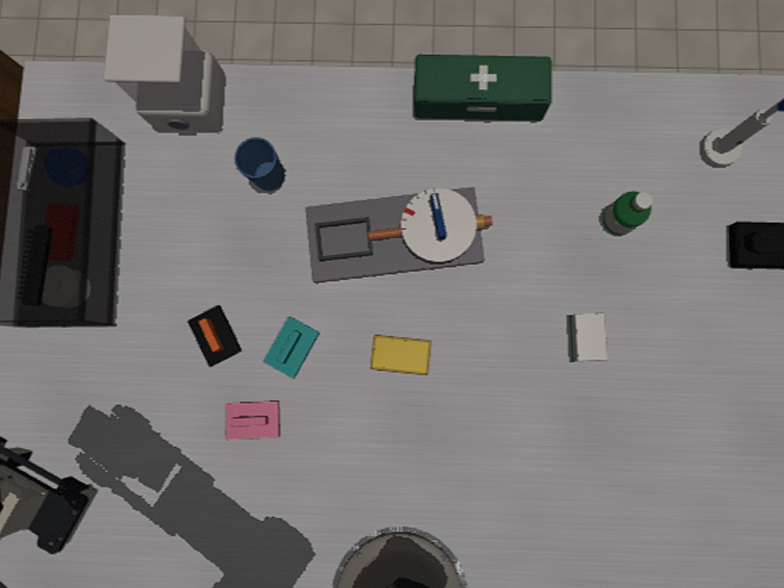

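The scene view shows the cap candidates: black with orange bar (row 295, col 373), turquoise (254, 345) and pink (247, 391). In the top view they are at (239, 153), (248, 208) and (300, 180). Only the first is black with an orange grip, so it is the cap. The cartridge is at (241, 419) in top, the unit at about (169, 280), and the red mark is left of the handle. Next I confirm the cap in a crop and measure.

```bash
cat >> h.py <<'E'
def rect(c,mask,z):
    ct=max(cv2.findContours(mask.astype(np.uint8),0,cv2.CHAIN_APPROX_NONE)[0],key=cv2.contourArea)[:,0,::-1]
    P=np.array([onz(c,p,z)[:2] for p in ct],np.float32)
    (x,y),(w,h),a=cv2.minAreaRect(P)
    if w<h: w,h,a=h,w,a+90
    a=(a+90)%180-90
    return np.round([x,y,w,h,a],1)
E
python3 - <<'E'
from h import *
np.set_printoptions(precision=1,suppress=True)
C={n:cam(n) for n in("scene","top")}
for n,at in (("scene",(295,373)),("top",(239,153))): print(n,onz(C[n],at,13))
t=C["top"];i=t["img"]
a=i[205:320,120:240];b=i[125:210,210:355]
a=cv2.resize(a,(420,402),interpolation=2);b=cv2.resize(b,(686,402),interpolation=2)
save(C["top"],"x.png")
cv2.imwrite("pics/crop1.png",cv2.resize(np.hstack([a,b])[...,::-1],(800,291)))
def cm(c,lo,hi): return cv2.inRange(cv2.cvtColor(c["img"],cv2.COLOR_RGB2HSV),lo,hi)>0
for n in C:
  for q,z in(("cartridge",50),("unit",12),("cover",13),("soap_box",36)):
    for m in trace(q,n)[:3]: print(n,q,np.round(m["at"]),round(m["p"],2),rect(C[n],m["mask"],z))
  hs={"orange":((3,180,120),(14,255,255)),"red":((0,180,90),(3,255,255)),"blue":((100,120,30),(125,255,255)),"darkred":((175,150,80),(180,255,255))}
  for k,(lo,hi) in hs.items():
    N,L,S,ce=cv2.connectedComponentsWithStats(cm(C[n],lo,hi).astype(np.uint8))
    print(n,k,[(np.round(ce[j][::-1],1).tolist(),int(S[j,4])) for j in np.argsort(-S[1:,4])[:6]+1])
E
```

```text
scene [437.5 347.   13. ]
top [432.7 341.2  13. ]
scene cartridge [147. 235.] 0.74 [ 459.5 -290.4   96.2   81.1    2.8]
scene unit [252. 253.] 0.64 [627.1  18.8 341.6 147.1 -81.6]
scene cover [257. 346.] 0.88 [422.1 209.1  94.9  70.4 -26.8]
scene cover [247. 388.] 0.88 [295.6 268.5  93.2  69.9 -85.5]
scene cover [293. 372.] 0.86 [438.  345.8  95.6  62.5  29.7]
scene soap_box [204. 306.] 0.75 [419.5  18.9 107.6  69.   86.2]
scene orange [([291.6, 374.8], 108), ([244.0, 248.0], 1)]
scene red [([242.0, 236.0], 1)]
scene blue [([325.3, 268.1], 281), ([223.5, 231.4], 86), ([342.9, 269.8], 64), ([107.2, 89.7], 12), ([337.0, 272.5], 2), ([329.0, 270.5], 2)]
scene darkred []
top cartridge [241. 418.] 0.75 [ 445.3 -306.5   79.1   61.1    2.9]
top unit [168. 284.] 0.77 [624.8  18.1 335.3 147.2 -80.5]
top cover [237. 154.] 0.81 [432.5 341.4  95.5  64.5  29.9]
top cover [249. 207.] 0.66 [416.  202.6  92.7  64.  -27.1]
top cover [302. 181.] 0.57 [287.  264.6  93.4  62.3 -85.9]
top soap_box [254. 288.] 0.7 [406.7   8.5 102.   61.4  86.3]
top orange [([238.9, 149.0], 128)]
top red [([150.5, 291.9], 15)]
top blue [([116.2, 184.8], 694), ([118.5, 46.7], 583), ([157.8, 313.0], 125), ([75.3, 557.5], 26), ([141.0, 312.0], 3), ([145.5, 313.0], 2)]
top darkred []
```

View pics/crop1.png

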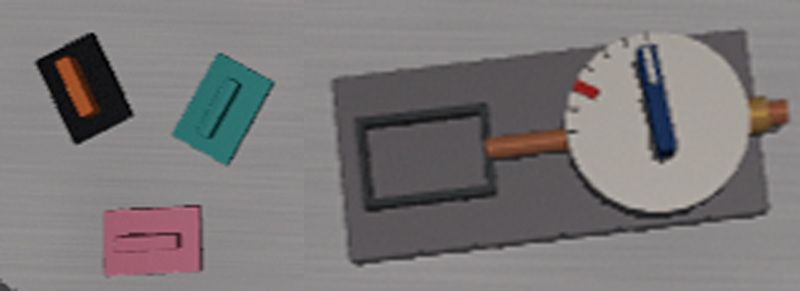

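The crop confirms the black cap with the orange bar; the turquoise and pink ones are look-alikes. The handle is near closed, and the red mark sits at upper left of the dial. The two views disagree on height by about 13 mm, so I'll use the wrist camera.

{"api": "play_rows", "payload": {"rows": [[[0.9,-0.6,0],[0,0,0]],[[0.9,-0.6,0],[0,0,0]],[[0.9,-0.6,0],[0,0,0]],[[0.9,-0.6,0],[0,0,0]],[[0.9,-0.6,0],[0,0,0]],[[0.9,-0.6,0],[0,0,0]],[[0,0,0],[0,0,0]]], "hand": 1}}

```text
time: 2.48
tool_pos: [389.8, 364.6, 240.6]
tcp_rot: [-3.142, 0.0, 2.693]
contact_force: [0.0, 1.1, 0.2]
grip_width: 91.8
finger_force: 0.0
```

Run:
```python
from h import *
np.set_printoptions(precision=2,suppress=True)
c=capture("wrist");print(np.array(c["hand_eye"]),c["fov_y"])
C={n:cam(n) for n in("wrist","scene","top")}
o=get_obs();print(o["tool_pos"],o["tcp_rot"],R.from_euler('xyz',o["tcp_rot"]).as_matrix(),o["time"])
save(C["wrist"],"w1.png",s=1.2)
for q in ("cover","pocket_floor","unit","soap_box"):
    for n in C: print(q,n,[(np.round(a["at"],1).tolist(),round(a["p"],2)) for a in pinpoint(q,n)[:4]])
```

```text
[[  -0.     -0.96   -0.27   73.3 ]
 [   1.     -0.     -0.      1.47]
 [   0.     -0.27    0.96 -143.56]
 [   0.      0.      0.      1.  ]] 60.867645480714536
[387.58 366.2  240.74] [ 3.14 -0.    2.7 ] [[-0.9   0.43 -0.  ]
 [ 0.43  0.9   0.  ]
 [ 0.    0.   -1.  ]] 2.675
cover wrist [([262.0, 155.5], 0.94), ([135.4, 144.9], 0.8), ([223.2, 270.7], 0.66)]
cover scene [([249.9, 388.4], 0.97), ([294.2, 370.0], 0.91), ([256.7, 347.4], 0.8)]
cover top [([237.0, 156.7], 0.85), ([249.8, 203.5], 0.65), ([298.8, 184.1], 0.61)]
pocket_floor wrist []
pocket_floor scene [([270.2, 275.5], 0.86), ([249.4, 254.5], 0.16)]
pocket_floor top [([174.7, 245.3], 0.84)]
unit wrist []
unit scene [([252.9, 252.9], 0.71)]
unit top [([168.9, 278.2], 0.95)]
soap_box wrist []
soap_box scene [([207.1, 304.9], 0.83)]
soap_box top [([252.3, 284.3], 0.81)]
```

View pics/w1.png

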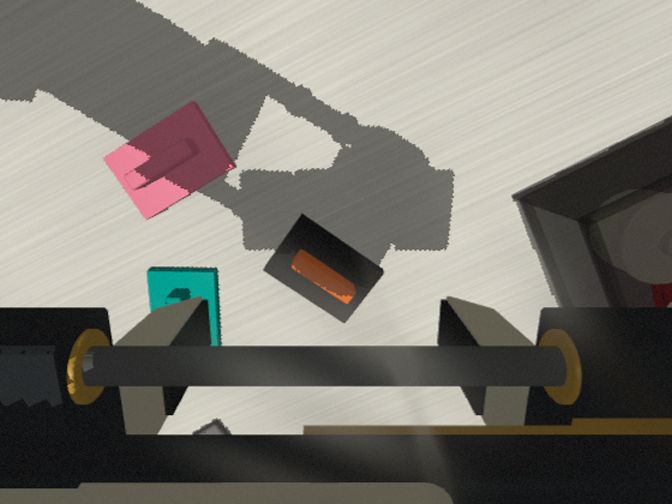

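The wrist view shows the black cap at view (323, 268) with clear corners, pink at (170, 160), and turquoise at (183, 305) partly hidden.

Run:
```python
from h import *
np.set_printoptions(precision=1,suppress=True)
C={n:cam(n) for n in("wrist","scene","top")}
M={}
for n in C:
  for m in trace("cover",n)[:4]:
    ys,xs=np.where(m["mask"]); col=np.median(C[n]["img"][ys,xs],0)
    name="black" if col.max()<60 else("pink" if col[0]>col[1] else "turq")
    print(n,name,np.round(m["p"],2),[rect(C[n],m["mask"],z).tolist() for z in(13,0)])
    # top-face corners: min area rect in image
    if name!="turq" or n!="wrist":
      M[n,name]=np.array([ys.mean(),xs.mean()])
for k in("black","pink","turq"):
  o=[(C[n],M[n,k]) for n in C if (n,k) in M]
  print(k,*tri(o)); 
  for a in range(len(o)):
    if len(o)>2: print("  pair",*tri([o[j] for j in range(len(o)) if j!=a]))
```

```text
wrist turq 0.69 [[407.4, 213.2, 78.3, 67.0, -26.4], [410.3, 206.7, 81.1, 69.3, -26.4]]
wrist pink 0.57 [[288.1, 269.0, 94.8, 63.3, -85.6], [286.8, 264.4, 98.1, 65.5, -85.6]]
scene black 0.92 [[438.2, 346.5, 98.5, 63.6, 28.8], [433.2, 345.1, 99.7, 64.4, 28.8]]
scene turq 0.64 [[422.3, 209.2, 94.6, 66.0, -26.8], [417.1, 206.1, 95.8, 66.9, -26.8]]
scene pink 0.44 [[628.9, 16.6, 344.3, 149.3, -81.7], [626.3, 11.1, 348.5, 151.2, -81.7]]
top turq 0.64 [[416.6, 202.3, 96.6, 64.1, -26.7], [416.9, 205.1, 97.8, 64.9, -26.7]]
top black 0.58 [[431.5, 340.5, 95.8, 67.0, 28.5], [432.0, 345.0, 97.0, 67.8, 28.5]]
black [432.5 346.   -3.2] [0.5642535177021024, 0.5642535177021775]
pink [  169.1  -567.3 -1929.6] [172.55136177403475, 172.5513617740345]
turq [416.2 205.5  -3.5] [0.38507364412722467, 0.3850736441272633]
```

```bash
cat >> h.py <<'E'
import pickle
HS={"orange":((3,150,60),(14,255,255)),"pink":((160,60,60),(179,255,255)),"turq":((80,150,40),(95,255,255))}
def blobs(c,k):
    m=cv2.inRange(cv2.cvtColor(c["img"],cv2.COLOR_RGB2HSV),*HS[k]); m=cv2.morphologyEx(m,2,np.ones((2,2)))
    N,L,S,ce=cv2.connectedComponentsWithStats(m); j=1+np.argmax(S[1:,4]); mk=L==j
    ct=max(cv2.findContours(mk.astype(np.uint8),0,1)[0],key=cv2.contourArea)
    return mk,cv2.boxPoints(cv2.minAreaRect(ct))[:,::-1]
E
python3 - <<'E'
from h import *
c=cam("wrist");pickle.dump(c,open("v1.pkl","wb"))
E
```

{"api": "play_rows", "payload": {"rows": [[[-0.43,-0.9,0],[0,0,0]],[[-0.43,-0.9,0],[0,0,0]],[[-0.43,-0.9,0],[0,0,0]],[[0,0,0],[0,0,0]],[[0,0,0],[0,0,0]]]}}

```text
time: 4.25
tool_pos: [350.2, 285.2, 241.1]
tcp_rot: [3.14, 0.001, 2.695]
contact_force: [-0.2, 0.2, -0.0]
grip_width: 91.6
finger_force: 0.0
```

Run:
```python
from h import *
np.set_printoptions(precision=1,suppress=True)
c2=cam("wrist");pickle.dump(c2,open("v2.pkl","wb"));c1=pickle.load(open("v1.pkl","rb"))
# feature tracks between the two views
g=[cv2.cvtColor(c["img"],cv2.COLOR_RGB2GRAY) for c in(c1,c2)]
for k in("orange","pink"):
    b=[blobs(c,k) for c in(c1,c2)]
    for n in range(2): print(k,b[n][0].sum(),b[n][1].round(0).tolist())
    for p in b[0][1]:
        h=proj(c2,onz(c1,p,20)); q=min(b[1][1],key=lambda q:np.hypot(*(q-h)))
        x,e=tri([(c1,p),(c2,q)]);print(k,x,round(e[0],1))
s=cv2.SIFT_create(contrastThreshold=.01);(k1,d1),(k2,d2)=[s.detectAndCompute(x,None) for x in g]
for m in cv2.BFMatcher(crossCheck=True).match(d1,d2):
    p,q=k1[m.queryIdx].pt[::-1],k2[m.trainIdx].pt[::-1]
    if p[0]>235: continue
    x,e=tri([(c1,p),(c2,q)])
    if e[0]<.8 and m.distance<220: print(np.round(p),x,round(e[0],2))
```

```text
orange 854 [[222.0, 241.0], [208.0, 251.0], [240.0, 300.0], [255.0, 290.0]]
orange 932 [[220.0, 324.0], [207.0, 333.0], [243.0, 384.0], [256.0, 375.0]]
orange [413.3 321.2  19.5] 0.9
orange [405.2 336.6  13.4] 0.2
orange [457.  369.4  31.1] 1.5
orange [464.8 354.1  36.5] 0.8
pink 5767 [[132.0, 86.0], [83.0, 163.0], [139.0, 198.0], [188.0, 122.0]]
pink 5574 [[131.0, 173.0], [85.0, 251.0], [139.0, 283.0], [185.0, 205.0]]
pink [261.4 219.6  10.1] 0.3
pink [253.8 311.9   3.1] 0.7
pink [316.9 318.5   5.5] 0.2
pink [325.8 223.   12.5] 1.0
[129.  26.] [227.9 154.8  -6.9] 0.4
[101.  84.] [ 115.5   12.9 -493.5] 0.15
[224. 127.] [364.8 201.3   3.8] 0.16
[221. 146.] [362.3 255.1  74. ] 0.19
[228. 150.] [368.3 258.2  81. ] 0.34
[ 20. 201.] [221.4 375.6  12. ] 0.6
[ 34. 222.] [237.2 386.8  -4.3] 0.16
[ 56. 222.] [354.1 408.3 564.1] 0.17
[114. 278.] [ 334.7  407.1 -188.2] 0.29
[ 65. 303.] [313.8 416.9 240.1] 0.01
[ 32. 370.] [298.8 520.1  -5.9] 0.31
[173. 390.] [436.2 486.5   5.5] 0.4
[170. 394.] [438.5 493.4  -1.4] 0.1
[165. 430.] [450.6 532.   -5.6] 0.05
[165. 430.] [450.6 532.   -5.6] 0.05
[ 27. 435.] [322.6 581.9 -10.5] 0.65
[133. 449.] [422.7 554.3   9.4] 0.5
[146. 464.] [445.9 569.4  -1.2] 0.11
[199. 504.] [ 724.7  789.2 -396.5] 0.52
```

The shelf measures z ≈ 0 within a few mm, as stated. Now I travel to the cartridge while turning.

{"api": "play_rows", "payload": {"rows": [[[0.3,-1,0],[0,0,0.3]],[[0.3,-1,0],[0,0,0.3]],[[0.3,-1,0],[0,0,0.3]],[[0.3,-1,0],[0,0,0.3]],[[0.3,-1,0],[0,0,0.3]],[[0.3,-1,0],[0,0,0.3]],[[0.3,-1,0],[0,0,0.3]],[[0.3,-1,0],[0,0,0.3]],[[0.3,-1,0],[0,0,0.3]],[[0.3,-1,0],[0,0,0.3]],[[0.3,-1,0],[0,0,0.3]],[[0.3,-1,0],[0,0,0.26]]]}}

```text
time: 5.8
tool_pos: [458.7, -76.1, 240.6]
tcp_rot: [3.141, 0.0, -3.089]
contact_force: [1.1, 0.3, -0.6]
grip_width: 91.5
finger_force: 0.0
```

{"api": "play_rows", "payload": {"rows": [[[0.3,-1,0],[0,0,0]],[[0.3,-1,0],[0,0,0]],[[0.3,-1,0],[0,0,0]],[[0.3,-1,0],[0,0,0]],[[0,-1,0],[0,0,0]],[[0,0,0],[0,0,0]],[[0,0,0],[0,0,0]]]}}

```text
time: 6.68
tool_pos: [493.9, -224.7, 240.3]
tcp_rot: [3.141, -0.0, -3.09]
contact_force: [0.1, 0.3, -0.1]
grip_width: 91.9
finger_force: 0.0
```

Run:
```python
from h import *
np.set_printoptions(precision=1,suppress=True)
c=cam("wrist");pickle.dump(c,open("v3.pkl","wb"))
for m in trace("cartridge","wrist")[:2]: print(m["at"],m["p"],rect(c,m["mask"],50),rect(c,m["mask"],0))
```

```text
[132.2, 176.7] 0.74 [ 447.5 -306.2   78.    56.7    2.9] [ 451.3 -318.    89.7   65.2    2.9]
```

{"api": "play_rows", "payload": {"rows": [[[0,-1,0],[0,0,0]],[[0,-1,0],[0,0,0]],[[0,-0.6,0],[0,0,0]],[[0,0,0],[0,0,0]],[[0,0,0],[0,0,0]]]}}

```text
time: 7.4
tool_pos: [493.7, -302.3, 240.7]
tcp_rot: [3.141, -0.0, -3.09]
contact_force: [-0.2, -0.4, 0.2]
grip_width: 91.8
finger_force: 0.0
```

Run:
```python
from h import *
np.set_printoptions(precision=1,suppress=True)
c=cam("wrist");pickle.dump(c,open("v4.pkl","wb"))
print(get_obs()["tool_pos"],get_obs()["tcp_rot"],get_obs()["joint_positions"])
for m in trace("cartridge","wrist")[:2]: print(m["at"],m["p"],rect(c,m["mask"],50),rect(c,m["mask"],0))
c3=pickle.load(open("v3.pkl","rb"))
cv2.imwrite("pics/w34.png",cv2.resize(np.hstack([c3["img"],c["img"]])[:260,:,::-1],(800,186)))
save(c,"w4.png",s=1.2)
```

```text
[ 493.8 -302.2  240.8] [ 3.1 -0.  -3.1] [-0.7  0.4  1.4  0.   1.3 -2.3]
[136.3, 259.6] 0.93 [ 447.6 -309.8   77.7   50.5    2.9] [ 451.5 -310.5   89.4   58.1    2.9]
```

View pics/w4.png

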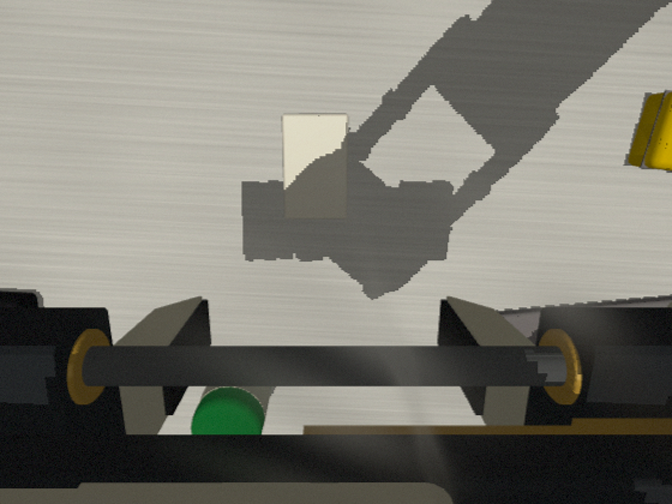

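The wrist view shows the cartridge's top face, cols 284–348 and rows 114–218 in the view. At z = 50 its size is 78 × 50, and its far edge agrees in both views, so the height holds.

Run:
```python
from h import *
np.set_printoptions(precision=1,suppress=True)
c=pickle.load(open("v4.pkl","rb"))
g=cv2.GaussianBlur(cv2.cvtColor(c["img"],cv2.COLOR_RGB2LAB).astype(float)[...,2],(3,3),0)
G=cv2.cvtColor(c["img"],cv2.COLOR_RGB2GRAY).astype(int)
print(G[88:102,255]);print(G[174:190,255]);print(G[174:190,275]);print(G[110,230:242],G[110,284:296])
q=[(94.5,236.5),(94.5,290),(182,289),(182,238.5)]
P=np.array([onz(c,p,50)[:2] for p in q]);print(P,P.mean(0))
```

```text
[179 177 178 183 183 179 140 169 204 217 215 219 217 216]
[100  99 100 101  99  99 100  95  90  94  92  90  89  93  89  94]
[ 97  99  97  98  99  98 100  96  88  94  94  93  89  91  92  91]
[183 184 184 183 179 176 196 213 216 216 216 216] [215 217 217 216 148 140 116 105 109 107 109 108]
[[ 409.5 -334.8]
 [ 407.1 -287.2]
 [ 486.1 -282.9]
 [ 488.5 -330.8]] [ 447.8 -308.9]
```

{"api": "play_rows", "payload": {"rows": [[[-0.77,-0.11,0],[0,0,0]],[[-0.77,-0.11,0],[0,0,0]],[[0,0,-0.96],[0,0,0]],[[0,0,-0.96],[0,0,0]],[[0,0,-0.96],[0,0,0]],[[0,0,-0.96],[0,0,0]],[[0,0,-0.96],[0,0,0]],[[0,0,-0.96],[0,0,0]],[[0,0,-0.5],[0,0,0]],[[0,0,-0.47],[0,0,0]],[[0,0,0],[0,0,0]],[[0,0,0],[0,0,0]]]}}

```text
time: 9.0
tool_pos: [447.9, -310.2, 39.6]
tcp_rot: [-3.141, 0.001, -3.09]
contact_force: [-0.1, 0.8, -0.1]
grip_width: 91.5
finger_force: 0.0
```

{"api": "play_rows", "payload": {"rows": [[[0,0,0],[0,0,0]],[[0,0,0],[0,0,0]],[[0,0,0],[0,0,0]],[[0,0,0],[0,0,0]],[[0,0,0],[0,0,0]],[[0,0,0],[0,0,0]],[[0,0,0],[0,0,0]],[[0,0,0],[0,0,0]]], "hand": -1}}

```text
time: 10.0
tool_pos: [447.5, -310.0, 38.9]
tcp_rot: [-3.142, 0.0, -3.09]
contact_force: [-0.5, -0.0, 1.0]
grip_width: 49.7
finger_force: 30.0
```

{"api": "play_rows", "payload": {"rows": [[[0,0,0.5],[0,0,0]],[[0,0,0.95],[0,0,0]],[[0,0,0.95],[0,0,0]],[[0,0,0.95],[0,0,0]],[[0,0,0.95],[0,0,0]],[[0,0,0.95],[0,0,0]],[[0,0,0.95],[0,0,0]],[[0,0,0.5],[0,0,0]]]}}

```text
time: 11.0
tool_pos: [447.7, -310.0, 242.1]
tcp_rot: [-3.14, 0.002, -3.09]
contact_force: [0.1, -0.1, -1.8]
grip_width: 49.8
finger_force: 30.0
```

{"api": "play_rows", "payload": {"rows": [[[0.45,0.97,0],[0,0,-0.9]],[[0.45,0.97,0],[0,0,-0.9]],[[0.45,0.97,0],[0,0,-0.9]],[[0.45,0.97,0],[0,0,-0.9]],[[0.45,0.97,0],[0,0,-0.9]],[[0.45,0.97,0],[0,0,-0.9]],[[0.45,0.97,0],[0,0,-0.9]],[[0.45,0.97,0],[0,0,-0.9]],[[0.45,0.97,0],[0,0,-0.9]],[[0.45,0.97,0],[0,0,-0.9]],[[0.45,0.97,0],[0,0,-0.9]],[[0.45,0.97,0],[0,0,-0.88]]]}}

```text
time: 12.5
tool_pos: [609.4, 40.4, 239.5]
tcp_rot: [-3.14, -0.0, 1.684]
contact_force: [0.0, -0.6, -0.6]
grip_width: 49.9
finger_force: 30.0
```

{"api": "play_rows", "payload": {"rows": [[[0,0,0],[0,0,0]],[[0,0,0],[0,0,0]]]}}

```text
time: 12.75
tool_pos: [609.0, 39.0, 239.5]
tcp_rot: [-3.14, 0.0, 1.689]
contact_force: [-0.2, -0.4, -0.3]
grip_width: 50.3
finger_force: 30.0
```

Run:
```python
from h import *
np.set_printoptions(precision=2,suppress=True)
o=get_obs();print(o["tool_pos"],o["tcp_rot"],np.array(o["joint_positions"]),o["grip_width"])
c=cam("wrist");pickle.dump(c,open("v5.pkl","wb"))
for q in ("pocket_floor","unit","mark_tip","handle_tip","handle_grip"):
    print(q,[(np.round(a["at"],1).tolist(),round(a["p"],2)) for a in pinpoint(q,"wrist")[:4]])
save(c,"w5.png",s=1.2)
```

```text
[608.99  38.98 239.48] [-3.14  0.    1.69] [-0.06  0.5   1.27 -0.    1.37 -0.18] 50.25241138519319
pocket_floor [([104.4, 279.1], 0.81)]
unit [([178.9, 281.3], 0.6)]
mark_tip [([181.5, 86.5], 0.43)]
handle_tip []
handle_grip []
```

View pics/w5.png

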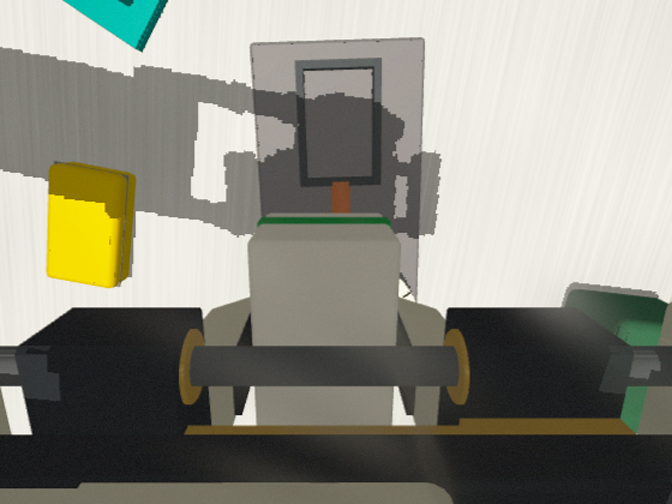

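The view shows the pocket with outer rim corners at view (296,60), (381,58), (381,184) and (300,187), and the held cartridge's front top edge near row 240.

```bash
cat >> h.py <<'E'
def fitrect(c,corners,z,w,h):
    "corners (row,col) of a w(x) by h(y) rectangle: least-squares pose"
    P=np.array([onz(c,p,z)[:2] for p in corners]); m=P.mean(0)
    s=[np.linalg.norm(P[i]-P[(i+1)%4]) for i in range(4)]
    return P,m,s
E
python3 - <<'E'
from h import *
np.set_printoptions(precision=1,suppress=True)
c=pickle.load(open("v5.pkl","rb"))
out=[(60,296),(58,381),(184,381),(187,300)]
inn=[(69,303),(67,372.5),(178,372.5),(180,307)]
slab=[(43,251),(38,424)]
for q,z in((out,26),(inn,26),(out,20)):
    P,m,s=fitrect(c,np.array(q)/1.2,z,0,0)
    d=(P[0]+P[1]-P[2]-P[3]); e=P[0]+P[3]-P[1]-P[2]
    print(z,P.tolist(),"ctr",m,"sides",np.array(s),"yangle",np.degrees(np.arctan2(d[1],d[0])),"xang",np.degrees(np.arctan2(-e[1],-e[0])))
P=[onz(c,np.array(p)/1.2,12) for p in slab];print("slab end",P,np.linalg.norm(P[0]-P[1]),np.mean(P,0))
e=P[1]-P[0];print(np.degrees(np.arctan2(e[1],e[0])))
o=dict(tool_pos=[609,39,239.5]);Rt=R.from_euler('xyz',[-np.pi,0,1.689])
for v in [(40,25,-11),(40,-25,-11),(40,25,10),(40,-25,10)]: print(v,np.array(proj(c,Rt.apply(v)+o["tool_pos"]))*1.2)
# colour profile down the cartridge's front
print(cv2.cvtColor(c["img"],6)[176:206,250].tolist())
print(c["img"][176:206:2,270].tolist())
E
```

```text
26 [[573.1299434058235, 163.0199695224487], [637.6922092209677, 172.06744574786273], [652.4313566705716, 77.1393558367831], [586.1360649498508, 66.79282787877898]] ctr [612.3 119.8] sides [65.2 96.1 67.1 97.1] yangle 98.25853646898712 xang 8.430267747038819
26 [[579.1348718397566, 157.2813840955492], [632.169896872983, 164.9842246253986], [644.721208045078, 81.17601625983393], [591.2840895083958, 73.1980075200926]] ctr [611.8 119.2] sides [53.6 84.7 54.  85. ] yangle 98.36942356080974 xang 8.378096103920704
20 [[572.6607489198645, 163.85927857671504], [638.3080217578129, 173.0588029856816], [653.2948692887423, 76.53539043661064], [585.8854460209382, 66.01498296315988]] ctr [612.5 119.9] sides [66.3 97.7 68.2 98.7] yangle 98.25853646898715 xang 8.43026774703883
slab end [array([535.5, 173.1,  12. ]), array([670.5, 192.7,  12. ])] 136.42893092844892 [603.  182.9  12. ]
8.241301416295865
(40, 25, -11) [243.9 400.2]
(40, -25, -11) [243.9 243.5]
(40, 25, 10) [229.4 390.4]
(40, -25, 10) [229.5 253.9]
[79, 97, 120, 124, 111, 73, 65, 67, 66, 67, 92, 119, 126, 124, 120, 124, 122, 121, 123, 124, 121, 122, 121, 124, 125, 130, 132, 134, 134, 131]
[[82, 81, 78], [126, 122, 111], [106, 115, 97], [20, 87, 39], [20, 86, 40], [73, 108, 75], [126, 122, 111], [131, 128, 114], [129, 124, 114], [130, 127, 115], [129, 127, 114], [129, 126, 113], [135, 131, 119], [136, 133, 122], [139, 134, 122]]
```

Fitted pocket: inner 54 × 85 mm, so the height holds. Its centre is (612, 119.4) and the unit's yaw is 8.3°. I'll hover above it and check the fit.

{"api": "play_rows", "payload": {"rows": [[[0.03,0.9,0],[0,0,0.07]],[[0.03,0.9,0],[0,0,0.07]],[[0.03,0.88,0],[0,0,0.05]],[[0,0,-0.9],[0,0,0]],[[0,0,-0.9],[0,0,0]],[[0,0,-0.9],[0,0,0]],[[0,0,-0.9],[0,0,0]],[[0,0,-0.9],[0,0,0]],[[0,0,-0.9],[0,0,0]],[[0,0,0],[0,0,0]],[[0,0,0],[0,0,0]]]}}

```text
time: 14.42
tool_pos: [612.9, 119.6, 79.0]
tcp_rot: [3.14, 0.0, 1.714]
contact_force: [1.0, 0.3, -0.8]
grip_width: 49.9
finger_force: 30.0
```

Run:
```python
from h import *
np.set_printoptions(precision=2,suppress=True)
o=get_obs();print(o["tool_pos"],o["tcp_rot"],o["grip_width"])
c=cam("wrist");pickle.dump(c,open("v6.pkl","wb"))
save(c,"w6.png",crop=(90,260,150,400),s=3)
a=np.radians(8.3);ux=np.array([np.cos(a),np.sin(a),0]);uy=np.array([-np.sin(a),np.cos(a),0])
for p in((27.5,42.5),(-27.5,42.5),(33.5,48.5),(-33.5,48.5)):
    r,q=proj(c,np.array([612,119.4,26])+ux*p[0]+uy*p[1]); print(p,"view col,row",(q-150)*3,(r-90)*3)
```

```text
[612.88 119.56  78.99] [3.14 0.   1.71] 49.92420077437237
(27.5, 42.5) view col,row 499.28342046173054 239.06363121267268
(-27.5, 42.5) view col,row 201.16668372479506 239.77221854596564
(33.5, 48.5) view col,row 533.1595977899115 206.41120954199286
(-33.5, 48.5) view col,row 166.98103556670173 207.27356025211088
```

View pics/w6.png

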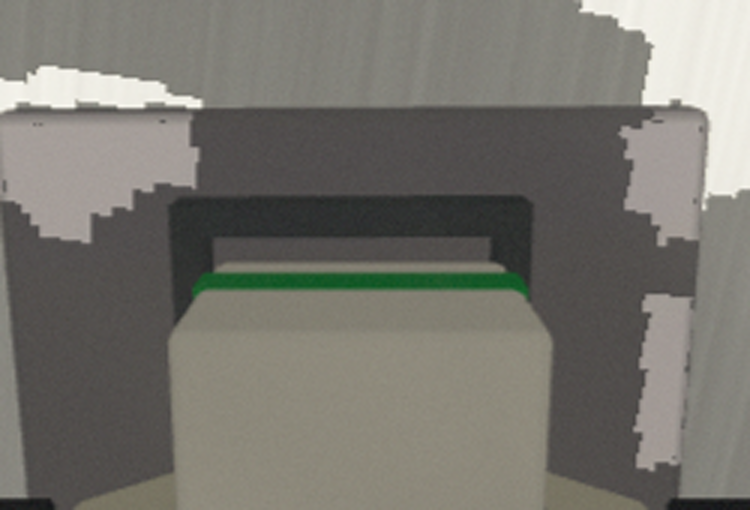

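Run:
```python
from h import *
np.set_printoptions(precision=2,suppress=True)
c=pickle.load(open("v6.pkl","rb"));print(c["K"])
a=np.radians(8.3);U=np.array([[np.cos(a),np.sin(a)],[-np.sin(a),np.cos(a)]])
f=lambda col,row,z:U@(onz(c,(90+row/3,150+col/3),z)[:2]-[612,119.4])
for n,z,q in(("bottom",40,((218,264),(505,264))),("top",90,((172,337),(550,335))),("rim outer",26,((171,197),(531,196))),("rim inner",26,((213,237),(490,237))),("floor",12,((213,237),(490,237))),("slab",12,((8,108),(703,108)))):
    print(n,[f(*p,z) for p in q])
```

```text
[[357.45   0.   269.79]
 [  0.   357.45 210.63]
 [  0.     0.     1.  ]]
bottom [array([-22.71,  40.57]), array([26.78, 40.45])]
top [array([-22.31,  40.45]), array([25.91, 40.59])]
rim outer [array([-32.67,  50.37]), array([33.03, 50.4 ])]
rim inner [array([-25.3 ,  43.01]), array([25.77, 42.89])]
floor [array([-27.21,  40.76]), array([27.51, 40.63])]
slab [array([-65.41,  65.66]), array([67.49, 65.37])]
```

The cartridge sits 1.7 mm off along unit x, with y fine. I correct that and enter gently.

{"api": "play_rows", "payload": {"rows": [[[-0.056,-0.008,0],[0,0,0]],[[0,0,-0.2],[0,0,0]],[[0,0,-0.2],[0,0,0]],[[0,0,-0.1],[0,0,0]],[[0,0,-0.1],[0,0,0]],[[0,0,0],[0,0,0]]]}}

```text
time: 15.22
tool_pos: [610.3, 119.5, 59.5]
tcp_rot: [-3.141, -0.0, 1.714]
contact_force: [0.4, 0.9, -1.1]
grip_width: 49.9
finger_force: 30.0
```

{"api": "play_rows", "payload": {"rows": [[[0,0,-0.13],[0,0,0]],[[0,0,-0.08],[0,0,0]],[[0,0,-0.05],[0,0,0]],[[0,0,-0.03],[0,0,0]],[[0,0,0],[0,0,0]]]}}

```text
time: 15.85
tool_pos: [610.5, 119.5, 51.1]
tcp_rot: [3.142, 0.0, 1.714]
contact_force: [-0.0, -0.7, -1.6]
grip_width: 50.0
finger_force: 30.0
```

{"api": "play_rows", "payload": {"rows": [[[0,0,-0.03],[0,0,0]],[[0,0,-0.03],[0,0,0]],[[0,0,0],[0,0,0]]]}}

```text
time: 16.23
tool_pos: [610.6, 119.5, 50.9]
tcp_rot: [3.141, 0.0, 1.714]
contact_force: [-3.0, -0.3, 9.2]
grip_width: 49.8
finger_force: 30.0
```

{"api": "play_rows", "payload": {"rows": [[[0,0,0],[0,0,0]],[[0,0,0],[0,0,0]],[[0,0,0],[0,0,0]],[[0,0,0.4],[0,0,0]],[[0,0,1],[0,0,0]],[[0,0,1],[0,0,0]],[[0,0,1],[0,0,0]],[[0,0,1],[0,0,0]],[[0,0,1],[0,0,0]],[[0,0,1],[0,0,0]]], "hand": 1}}

```text
time: 17.48
tool_pos: [610.4, 119.5, 243.3]
tcp_rot: [3.141, 0.0, 1.714]
contact_force: [0.5, 0.2, -0.3]
grip_width: 92.1
finger_force: 0.0
```

{"api": "play_rows", "payload": {"rows": [[[-0.82,0.74,0],[0,0,-0.95]],[[-0.82,0.74,0],[0,0,-0.95]],[[-0.82,0.74,0],[0,0,-0.95]],[[-0.82,0.74,0],[0,0,-0.95]],[[-0.82,0.74,0],[0,0,-0.95]],[[-0.82,0.74,0],[0,0,-0.95]],[[-0.82,0.74,0],[0,0,-0.95]],[[-0.82,0.74,0],[0,0,-0.95]],[[-0.82,0.74,0],[0,0,-0.95]],[[0,0,0],[0,0,0]],[[0,0,0],[0,0,0]]]}}

```text
time: 18.85
tool_pos: [389.5, 319.1, 241.9]
tcp_rot: [3.141, -0.001, 0.522]
contact_force: [-0.4, 0.1, -0.3]
grip_width: 92.0
finger_force: 0.0
```

Run:
```python
from h import *
np.set_printoptions(precision=2,suppress=True)
o=get_obs();print(o["tool_pos"],o["tcp_rot"],o["joint_positions"],o["grip_width"])
c=cam("wrist");pickle.dump(c,open("v7.pkl","wb"))
mk,b=blobs(c,"orange");print(b.round(1).tolist(),rect(c,mk,37))
for m in trace("cover","wrist")[:3]: print(m["at"],m["p"],rect(c,m["mask"],13))
g=c["img"].copy(); g=cv2.convertScaleAbs(g,alpha=2.0)
cv2.imwrite("pics/w7.png",cv2.resize(g[...,::-1],(784,588)))
t=cam("top");cv2.imwrite("pics/t7.png",cv2.resize(t["img"][120:215,200:360,::-1],(800,475)))
```

```text
[389.54 319.09 241.92] [ 3.14 -0.    0.52] [ 0.53  0.3   1.58 -0.    1.26  1.58] 92.00005496159922
[[104.0, 264.0], [104.0, 279.0], [167.0, 279.0], [167.0, 264.0]] [433.2 343.5  59.2  14.3  29.6]
[269.0, 262.0] 0.95 [291.4 268.9  93.3  64.9 -85.6]
[212.1, 374.0] 0.79 [418.2 208.9  93.3  66.1 -27.3]
[130.2, 270.7] 0.59 [434.1 345.3  92.4  63.6  28.6]
```

View pics/w7.png

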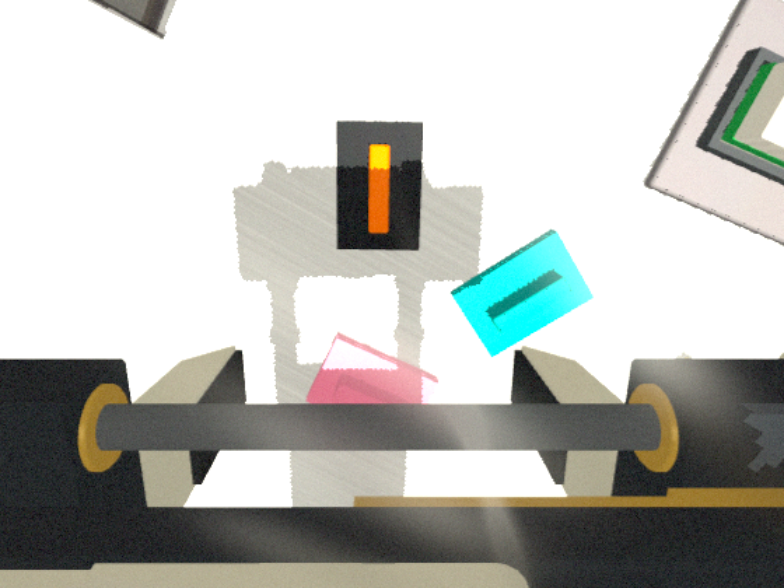

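The brightened view shows the orange bar at view (379, 189), 59 × 14 mm when read at z = 37, so the height holds. The cartridge sits in the pocket at right. Next I grasp the bar.

{"api": "play_rows", "payload": {"rows": [[[0.72,0.42,0],[0,0,0]],[[0.72,0.42,0],[0,0,-0.04]],[[0,0,-0.98],[0,0,0]],[[0,0,-0.98],[0,0,0]],[[0,0,-0.98],[0,0,0]],[[0,0,-0.98],[0,0,0]],[[0,0,-0.98],[0,0,0]],[[0,0,-0.98],[0,0,0]],[[0,0,-0.6],[0,0,0]],[[0,0,-0.38],[0,0,0]],[[0,0,-0.2],[0,0,0]],[[0,0,0],[0,0,0]]]}}

```text
time: 20.5
tool_pos: [432.5, 344.4, 29.6]
tcp_rot: [3.141, -0.0, 0.515]
contact_force: [0.1, -0.0, 0.8]
grip_width: 91.8
finger_force: 0.0
```

{"api": "play_rows", "payload": {"rows": [[[0,0,0],[0,0,0]],[[0,0,0],[0,0,0]],[[0,0,0],[0,0,0]],[[0,0,0],[0,0,0]],[[0,0,0],[0,0,0]],[[0,0,0],[0,0,0]],[[0,0,0],[0,0,0]],[[0,0,0],[0,0,0]],[[0,0,0],[0,0,0]],[[0,0,0],[0,0,0]]], "hand": -1}}

```text
time: 21.75
tool_pos: [432.3, 344.5, 29.5]
tcp_rot: [3.141, 0.0, 0.515]
contact_force: [-0.1, -0.8, -0.3]
grip_width: 13.7
finger_force: 30.0
```

{"api": "play_rows", "payload": {"rows": [[[0,0,0.4],[0,0,0]],[[0,0,0.8],[0,0,0]],[[0,0,0.9],[0,0,0]],[[0,0,0.9],[0,0,0]],[[0,0,0.9],[0,0,0]],[[0,0,0.9],[0,0,0]],[[0,0,0.9],[0,0,0]],[[0,0,0],[0,0,0]]]}}

```text
time: 22.75
tool_pos: [433.2, 345.1, 203.2]
tcp_rot: [-3.142, -0.005, 0.515]
contact_force: [-1.0, -0.6, -0.9]
grip_width: 13.9
finger_force: 30.0
```

{"api": "play_rows", "payload": {"rows": [[[0.66,-0.83,0],[0,0,0.95]],[[0.66,-0.83,0],[0,0,0.95]],[[0.66,-0.83,0],[0,0,0.95]],[[0.66,-0.83,0],[0,0,0.95]],[[0.66,-0.83,0],[0,0,0.95]],[[0.66,-0.83,0],[0,0,0.95]],[[0.66,-0.83,0],[0,0,0.95]],[[0.66,-0.83,0],[0,0,0.95]],[[0.66,-0.83,0],[0,0,0.95]],[[0,-0.03,0],[0,0,0.04]],[[0,0,0],[0,0,0]],[[0,0,0],[0,0,0]]]}}

```text
time: 24.25
tool_pos: [609.8, 120.3, 200.2]
tcp_rot: [-3.141, -0.0, 1.714]
contact_force: [0.1, -0.4, -1.7]
grip_width: 13.7
finger_force: 30.0
```

{"api": "play_rows", "payload": {"rows": [[[0.027,-0.027,-0.8],[0,0,0]],[[0,0,-0.9],[0,0,0]],[[0,0,-0.9],[0,0,0]],[[0,0,-0.6],[0,0,0]],[[0,0,0],[0,0,0]],[[0,0,0],[0,0,0]]]}}

```text
time: 25.0
tool_pos: [611.6, 119.2, 105.5]
tcp_rot: [3.14, 0.0, 1.715]
contact_force: [1.3, -0.0, -1.3]
grip_width: 13.9
finger_force: 30.0
```

Run:
```python
from h import *
np.set_printoptions(precision=2,suppress=True)
o=get_obs();print(o["tool_pos"],o["tcp_rot"],o["grip_width"])
c=cam("wrist");pickle.dump(c,open("v8.pkl","wb"))
g=cv2.convertScaleAbs(c["img"],alpha=1.6)[110:280,140:400]
cv2.imwrite("pics/w8.png",cv2.resize(g[...,::-1],None,fx=3,fy=3,interpolation=2))
```

```text
[611.6  119.18 105.51] [3.14 0.   1.71] 13.860297081608806
```

View pics/w8.png

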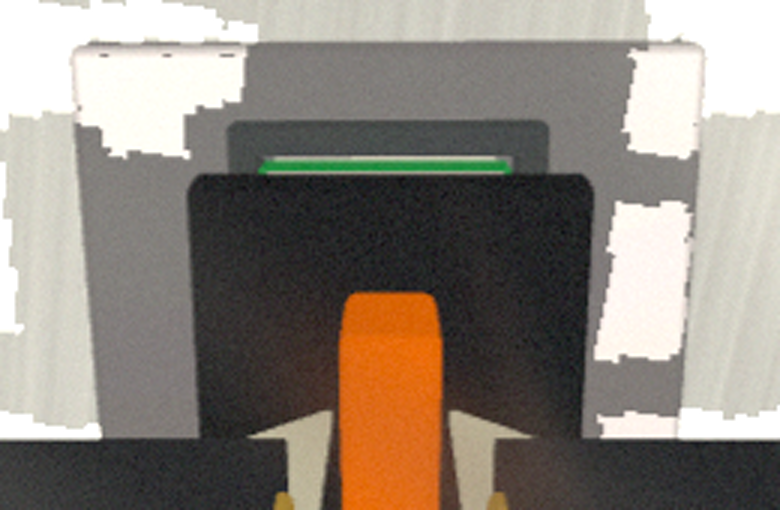

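The view shows the cap's front edge at cols 190–592, the cartridge's green band at 259–513, and the cartridge level in the pocket. The cap is 0.9 mm too far right, so I correct that and lower it.

{"api": "play_rows", "payload": {"rows": [[[-0.033,0.01,0],[0,0,0]],[[0,0,-0.2],[0,0,0]],[[0,0,-0.15],[0,0,0]],[[0,0,-0.15],[0,0,0]],[[0,0,0],[0,0,0]]]}}

```text
time: 25.68
tool_pos: [610.0, 118.9, 88.9]
tcp_rot: [-3.141, -0.0, 1.714]
contact_force: [1.3, 0.2, -0.2]
grip_width: 13.5
finger_force: 30.0
```

{"api": "play_rows", "payload": {"rows": [[[0,0.01,-0.08],[0,0,0]],[[0,0,-0.06],[0,0,0]],[[0,0,-0.05],[0,0,0]],[[0,0,-0.03],[0,0,0]],[[0,0,0],[0,0,0]]]}}

```text
time: 26.3
tool_pos: [610.3, 119.3, 83.5]
tcp_rot: [3.141, 0.0, 1.714]
contact_force: [-2.2, -0.2, 4.1]
grip_width: 14.1
finger_force: 30.0
```

{"api": "play_rows", "payload": {"rows": [[[0,0,-0.04],[0,0,0]],[[0,0,-0.03],[0,0,0]],[[0,0,0],[0,0,0]]]}}

```text
time: 26.68
tool_pos: [610.4, 119.3, 83.5]
tcp_rot: [3.14, 0.0, 1.714]
contact_force: [-7.0, -0.4, 17.7]
grip_width: 14.0
finger_force: 30.0
```

{"api": "play_rows", "payload": {"rows": [[[0,0,0.06],[0,0,0]],[[0,0,0],[0,0,0]],[[0,0,0],[0,0,0]],[[0,0,0],[0,0,0]],[[0,0,0],[0,0,0]],[[0,0,0.4],[0,0,0]],[[0,0,1],[0,0,0]],[[0,0,1],[0,0,0]],[[0,0,1],[0,0,0]],[[0,0,1],[0,0,0]],[[0,0,0.6],[0,0,0]]], "hand": 1}}

```text
time: 28.05
tool_pos: [610.8, 119.3, 235.6]
tcp_rot: [3.138, 0.0, 1.714]
contact_force: [-0.6, -0.6, 0.5]
grip_width: 92.2
finger_force: 0.0
```

{"api": "play_rows", "payload": {"rows": [[[0.15,-0.99,0],[0,0,0]],[[0.15,-0.99,0],[0,0,0]],[[0.15,-0.99,0],[0,0,0]],[[0.15,-0.99,0],[0,0,0]],[[0.15,-0.99,0],[0,0,0]],[[0.15,-0.99,0],[0,0,0]],[[0.15,-0.99,0],[0,0,0]],[[0.15,-0.99,0],[0,0,0]],[[0,0,0],[0,0,0]],[[0,0,0],[0,0,0]]]}}

```text
time: 29.3
tool_pos: [646.2, -117.8, 233.2]
tcp_rot: [3.141, -0.0, 1.714]
contact_force: [0.0, -0.2, -0.5]
grip_width: 91.9
finger_force: 0.0
```

Run:
```python
from h import *
np.set_printoptions(precision=2,suppress=True)
o=get_obs();print(o["tool_pos"],o["tcp_rot"],o["joint_positions"],o["grip_width"])
c=cam("wrist");pickle.dump(c,open("v9.pkl","wb"))
for q in ("mark_tip","handle_tip","handle_grip","cover","cartridge"):
    print(q,[(np.round(a["at"],1).tolist(),round(a["p"],2)) for a in pinpoint(q,"wrist")[:4]])
cv2.imwrite("pics/w9.png",cv2.resize(c["img"][0:260,90:440,::-1],None,fx=2.28,fy=2.28,interpolation=2))
```

```text
[ 646.22 -117.76  233.15] [ 3.14 -0.    1.71] [-0.3   0.6   1.13  0.    1.42 -0.44] 91.92936473891056
mark_tip [([55.3, 303.4], 0.55)]
handle_tip [([107.5, 328.7], 0.91)]
handle_grip [([113.8, 270.0], 0.9)]
cover []
cartridge [([55.0, 301.5], 0.45)]
```

View pics/w9.png

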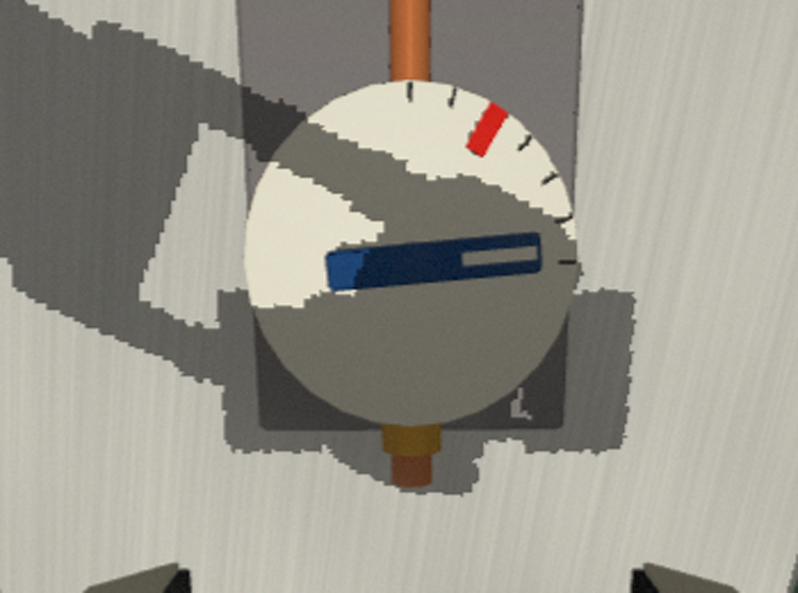

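The view shows the dial with its centre near view (411, 253), the red mark at (488, 130), and the handle from (328, 272) to its white-striped end at (541, 253), slightly open. The pipe runs up at col 410. Now I compute the axis and angles.

Run:
```python
from h import *
np.set_printoptions(precision=2,suppress=True)
c=pickle.load(open("v9.pkl","rb"));a=np.radians(8.3)
P=lambda col,row,z:onz(c,(row/2.28,90+col/2.28),z)[:2]
d=np.array([P(*q,45) for q in((245,253),(577,253),(411,80),(411,427),(290,135),(530,133),(295,372),(525,375))],np.float32)
A=np.c_[2*d,np.ones(len(d))];s=np.linalg.lstsq(A,(d**2).sum(1),rcond=None)[0];ctr=s[:2];print("dial",ctr,"r",np.sqrt(s[2]+ctr@ctr))
h=[P(*q,82) for q in((327,253),(540,233),(541,272),(330,290))]
tail,tip=(h[0]+h[3])/2,(h[1]+h[2])/2;v=(tip-tail)/np.linalg.norm(tip-tail)
print("handle len",np.linalg.norm(tip-tail),"width",np.linalg.norm(h[0]-h[3]),"axis",tail+30*v,tip-46*v,"ang",np.degrees(np.arctan2(v[1],v[0])))
print("unit-based axis",np.array([612,119.4])-170*np.array([-np.sin(a),np.cos(a)]))
m=np.mean([P(*q,45) for q in((490,102),(508,112),(485,157),(467,149))],0)
for x in(ctr,tail+30*v): w=m-x;print("mark",m,"r",np.linalg.norm(w),"world ang",np.degrees(np.arctan2(w[1],w[0])),"unit",np.degrees(np.arctan2(w[1],w[0]))-8.3)
e=P(499,107,45)-P(476,153,45);print("mark long-axis",np.degrees(np.arctan2(e[1],e[0])),np.linalg.norm(e))
# mark by colour
hsv=cv2.cvtColor(c["img"],cv2.COLOR_RGB2HSV);mk=(cv2.inRange(hsv,(0,150,60),(3,255,255))|cv2.inRange(hsv,(175,150,60),(180,255,255)));mk[150:]=0
N,L,S,ce=cv2.connectedComponentsWithStats(mk);j=1+np.argmax(S[1:,4]);print(S[j],ce[j],rect(c,L==j,45));p=onz(c,ce[j][::-1],45)[:2]-ctr;print(np.degrees(np.arctan2(p[1],p[0])),np.linalg.norm(p))
pi=onz(c,(0,90+410/2.28),30)
for k in((410,92),(453,97),(568,262)):
    w=P(*k,45)-ctr;print("tick",np.degrees(np.arctan2(w[1],w[0]))-8.3)
```

```text
dial [637.34 -48.21] r 65.07003375111732
handle len 74.29142858307237 width 12.584565201570879 axis [638.25 -48.31] [636.58 -48.7 ] ang 13.137180124201421
unit-based axis [636.54 -48.82]
mark [658.98   3.39] r 55.95636540638618 world ang 67.248092546523 unit 58.948092546523
mark [658.98   3.39] r 55.70410051689317 world ang 68.14753625449649 unit 59.84753625449649
mark long-axis 70.9976409520206 18.078733325156765
[295  45  18  24 202] [303.14  56.28] [658.3   3.8  18.3   7.7  68.1]
68.08669038214728 56.22117602290027
tick 90.30035306591691
tick 75.17544789541132
tick -0.15649312691160944
```

The axis is at about (636, −48.7) once the lateral bias found earlier is taken out. The handle is at 13.1° and the mark at about 68° in the world frame, so the turn is about +55°. I go grip the handle.

{"api": "play_rows", "payload": {"rows": [[[-0.031,0.21,0],[0,0,-0.97]],[[-0.031,0.21,0],[0,0,-0.97]],[[-0.031,0.21,0],[0,0,-0.97]],[[-0.031,0.21,0],[0,0,-0.97]],[[-0.031,0.21,0],[0,0,-0.97]],[[-0.031,0.21,0],[0,0,-0.97]],[[-0.031,0.21,0],[0,0,-0.97]],[[-0.031,0.21,0],[0,0,-0.97]],[[-0.031,0.21,0],[0,0,-0.97]],[[-0.031,0.21,0],[0,0,-0.97]],[[-0.031,0.21,0],[0,0,-0.94]],[[0,0,0],[0,0,0]]]}}

```text
time: 31.1
tool_pos: [636.0, -48.3, 232.8]
tcp_rot: [3.142, -0.0, 0.231]
contact_force: [-0.0, 0.6, 0.6]
grip_width: 91.6
finger_force: 0.0
```

{"api": "play_rows", "payload": {"rows": [[[0,0,-0.9],[0,0,0]],[[0,0,-0.9],[0,0,0]],[[0,0,-0.9],[0,0,0]],[[0,0,-0.9],[0,0,0]],[[0,0,-0.9],[0,0,0]],[[0,0,0],[0,0,0]],[[0,0,0],[0,0,0]]]}}

```text
time: 31.98
tool_pos: [636.8, -49.2, 98.8]
tcp_rot: [3.141, -0.001, 0.23]
contact_force: [-0.2, -0.6, 0.8]
grip_width: 91.8
finger_force: 0.0
```

{"api": "play_rows", "payload": {"rows": [[[-0.02,0.01,-0.5],[0,0,0]],[[0,0,-0.4],[0,0,0]],[[0,0,0],[0,0,0]]]}}

```text
time: 32.35
tool_pos: [634.6, -48.6, 69.2]
tcp_rot: [-3.141, 0.003, 0.229]
contact_force: [-0.5, -1.0, -0.5]
grip_width: 91.8
finger_force: 0.0
```

{"api": "play_rows", "payload": {"rows": [[[0,0,0],[0,0,0]],[[0,0,0],[0,0,0]],[[0,0,0],[0,0,0]],[[0,0,0],[0,0,0]],[[0,0,0],[0,0,0]],[[0,0,0],[0,0,0]],[[0,0,0],[0,0,0]],[[0,0,0],[0,0,0]],[[0,0,0],[0,0,0]],[[0,0,0],[0,0,0]]], "hand": -1}}

```text
time: 33.6
tool_pos: [635.7, -49.7, 70.7]
tcp_rot: [3.14, -0.0, 0.228]
contact_force: [1.0, -6.3, -1.5]
grip_width: 13.9
finger_force: 35.7
```

{"api": "play_rows", "payload": {"rows": [[[0,-0.02,0],[0,0,0.3]],[[0,0,0],[0,0,0.65]],[[0,0,0],[0,0,0.65]],[[0,0,0],[0,0,0.65]],[[0,0,0],[0,0,0.65]],[[0,0,0],[0,0,0.65]],[[0,0,0],[0,0,0.65]],[[0,0,0],[0,0,0.65]],[[0,0,0],[0,0,0.65]],[[0,0,0],[0,0,0.65]],[[0,0,0],[0,0,0.65]],[[0,0,0],[0,0,0]]]}}

```text
time: 35.1
tool_pos: [636.2, -50.3, 70.7]
tcp_rot: [3.139, 0.001, 1.179]
contact_force: [2.8, -5.3, -1.7]
grip_width: 13.8
finger_force: 35.7
```

{"api": "play_rows", "payload": {"rows": [[[0,0,0],[0,0,0.05]],[[0,0,0],[0,0,0]]]}}

```text
time: 35.35
tool_pos: [636.2, -50.3, 70.7]
tcp_rot: [3.14, 0.0, 1.185]
contact_force: [1.8, -4.9, -2.1]
grip_width: 14.0
finger_force: 35.7
```

{"api": "play_rows", "payload": {"rows": [[[0,0,0],[0,0,0]],[[0,0,0],[0,0,0]],[[0,0,0],[0,0,0]],[[0,0,0],[0,0,0]],[[0,0,0.5],[0,0,0]],[[0,0,1],[0,0,0]],[[0,0,1],[0,0,0]],[[0,0,1],[0,0,0]],[[0,0,1],[0,0,0]],[[0,0,0.9],[0,0,0]],[[0,0,0],[0,0,0]]], "hand": 1}}

```text
time: 36.72
tool_pos: [636.6, -49.5, 236.2]
tcp_rot: [3.135, -0.001, 1.185]
contact_force: [0.3, -0.4, -0.6]
grip_width: 92.0
finger_force: 0.0
```

{"api": "play_rows", "payload": {"rows": [[[-0.3,-0.7,0],[0,0,0]],[[-0.3,-0.7,0],[0,0,0]],[[-0.3,-0.7,0],[0,0,0]],[[0,0,0],[0,0,0]],[[0,0,0],[0,0,0]]]}}

```text
time: 37.35
tool_pos: [608.4, -112.6, 232.6]
tcp_rot: [-3.142, -0.0, 1.184]
contact_force: [-0.6, 0.6, -0.3]
grip_width: 91.5
finger_force: 0.0
```

Run:
```python
from h import *
np.set_printoptions(precision=1,suppress=True)
o=get_obs();print(o["tool_pos"],o["tcp_rot"],o["time"])
c=cam("wrist");pickle.dump(c,open("v10.pkl","wb"))
for q,z in(("mark_tip",45),("handle_tip",82),("handle_grip",82)):
    print(q,[(onz(c,a["at"],z),round(a["p"],2)) for a in pinpoint(q,"wrist")[:2]])
def red(c,rows):
    hsv=cv2.cvtColor(c["img"],cv2.COLOR_RGB2HSV);mk=(cv2.inRange(hsv,(0,150,40),(3,255,255))|cv2.inRange(hsv,(175,150,40),(180,255,255)));mk[rows:]=0
    N,L,S,ce=cv2.connectedComponentsWithStats(mk);j=1+np.argmax(S[1:,4]);return L==j,S[j,4]
hsv=cv2.cvtColor(c["img"],cv2.COLOR_RGB2HSV)
b=cv2.inRange(hsv,(100,100,20),(125,255,255));b[250:]=0
N,L,S,ce=cv2.connectedComponentsWithStats(b);j=1+np.argmax(S[1:,4])
print("blue",S[j],rect(c,L==j,82)); m,n=red(c,200);print("red",n,rect(c,m,45))
t=cam("top");sc=cam("scene")
for nm,cc in(("top",t),("scene",sc)):
    for k in trace("cover",nm)[:4]: print(nm,"cover",round(k["p"],2),rect(cc,k["mask"],67))
    mk,_=blobs(cc,"orange");print(nm,"orange",mk.sum(),rect(cc,mk,91))
    for k in trace("soap_box",nm)[:1]: print(nm,"soap",rect(cc,k["mask"],36))
```

```text
[ 608.4 -112.6  232.6] [-3.1 -0.   1.2] 37.35
mark_tip [(array([660.3,   4.4,  45. ]), 0.45)]
handle_tip [(array([656.8,  -4.4,  82. ]), 0.91)]
handle_grip [(array([636.8, -45.9,  82. ]), 0.98), (array([655. ,  -3.6,  82. ]), 0.19)]
blue [ 265   54   17   99 1372] [640.2 -40.8  74.1  12.6  67.6]
red 164 [658.9   5.5  14.1   7.7  67.8]
top cover 0.95 [607.9 118.4  95.9  66.6 -80. ]
top cover 0.91 [413.2 191.8  91.5  63.3 -26.7]
top cover 0.75 [305.4 247.6  81.6  34.2 -86.8]
top orange 206 [604.5 116.2  61.5  18.9 -81.8]
top soap [415.8  52.   45.3  11.1 -12.1]
scene cover 0.94 [322.2 279.   87.7  69.7 -86.1]
scene cover 0.93 [443.5 221.2  91.1  64.5 -26.5]
scene cover 0.55 [614.8 123.8  94.3  62.9 -82.4]
scene orange 159 [613.7 128.7  67.5  21.7 -83.5]
scene soap [635.5 -56.   89.4  15.6  67.7]
```

The handle is at 67.6–67.8° against the mark's 67.8°, with the mark 0.3 mm off the handle's midline. One last check of the cap.

{"api": "play_rows", "payload": {"rows": [[[-0.15,0.9,0],[0,0,0]],[[-0.15,0.9,0],[0,0,0]],[[-0.15,0.9,0],[0,0,0]],[[-0.15,0.9,0],[0,0,0]],[[-0.15,0.9,0],[0,0,0]],[[-0.15,0.9,0],[0,0,0]],[[0,0,0],[0,0,0]],[[0,0,0],[0,0,0]]]}}

```text
time: 38.85
tool_pos: [581.6, 49.2, 232.7]
tcp_rot: [3.141, 0.0, 1.185]
contact_force: [0.5, -1.2, 0.9]
grip_width: 92.1
finger_force: 0.0
```

Run:
```python
from h import *
np.set_printoptions(precision=1,suppress=True)
print(get_obs()["tool_pos"])
c=cam("wrist")
for k in trace("cover","wrist")[:3]: print(round(k["p"],2),k["at"],[rect(c,k["mask"],z) for z in (67,72)])
mk,_=blobs(c,"orange");print("orange",mk.sum(),[rect(c,mk,z) for z in(91,96)])
```

```text
[581.6  49.2 232.7]
0.82 [101.1, 59.5] [array([448.5, 192.5,  83.5,  53.6, -27.2]), array([451.1, 191.3,  82.2,  52.7, -27.2])]
orange 1467 [array([611.1, 119.7,  59.7,  14.5, -81.9]), array([611.1, 119.6,  58.6,  14.2, -81.9])]
```

The cap's bar reads 59.7 × 14.5 mm at z = 91, centred over the pocket and aligned, so it is fully down. I hand in.

```bash
python3 -c "
from plant import bot
print(bot.close_job())"
```

```text
the job is handed in; nothing more can be done
None
```

The job is handed in, though the verdict wasn't shown: the cartridge is seated in the pocket, the cap is fully down over it, and the valve handle points at the red mark to within about 0.5°; the soap box, tumbler and lotion bottle were never touched.

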